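# Inspect two frame mitres with a reading loupe at focal height

## Robot

A 6-joint arm with a two-finger parallel gripper is mounted at the origin on the work surface. World frame = base frame: x ahead of the robot, y to its left, z up, the work surface at z = 0. Lengths are in m, angles in rad, forces in N, time in s.
With the tool pointing down it reaches from about 0.25 to 0.775 m from the base axis. Payload 4 kg.
Tool frame: the origin (TCP) lies at the very end of the fingers, on their centre line; the grasp point (between the pads) lies 19 mm behind it; z points along the fingers, y is the line along which they close (so a half turn about z gives the same grasp; the last joint's range is limited). The gripper opens to 94 mm and grips with 3 to 60 N. Pads are 16 mm wide; open, the fingers measure 119 mm over their backs; the gripper's body (75 mm by 177 mm) begins 78 mm behind the grasp point.
Start: joints at [-1.238, 0.087, 1.371, -0, 1.684, -0.103], TCP at [0.232, -0.499, 0.206] pointing down, gripper open.
Joint ranges: [-3.1, 3.1], [-0.76, 2.03], [0.27, 2.55], [-1.08, 4.22], [0.17, 2.65], [-2.57, 2.57]. Speed limits (rad/s): [2.79, 2.79, 3.14, 3.14, 3.14, 3.14].

## Interface

Orientations are given as [roll, pitch, yaw] about the fixed x, y, z axes, in that order (R = Rz(yaw) Ry(pitch) Rx(roll)).
In Python, from bench import robot, vision gives the robot as it stands.
- The arm moves only by the shell command python3 -m crank 'ROWS'. ROWS is JSON, a list of rows, each a list of 3 entries, a list of its own where there are three numbers: the closure, from 0 (fully open) to 1 (shut), then the shift along the tool's x, y, z in m, then the turn, a rotation vector about the tool's x, y, z in degrees. A call has 1 to 8 rows; each row shifts and turns the commanded pose from where the row before left it, along the tool's axes as they then stand; what a row does not reach is not made up. A row lasts 1/10 s, in which the tool goes at most 50 mm and 8.59 degrees, less where a joint would pass 70% of its speed; a pose out of reach is approached as far as the arm can. A call with a gripper value outside its range is refused whole. The fingers move at their own pace and stop on an object; the grip force is fixed at half the most. Time passes only in rows, so rows that do not move let the fingers close. It gives the time, the measured TCP pose, the force, the opening and the grip force at its end, in the units of the state.
- robot.get_obs(): the state, without advancing time (a new reading comes with each control period).
- vision.snapshot(name): name is "side" or "top"; returns a dict with "color" (400x640x3 uint8, red, green, blue), "z_map" (400x640 float32, m along the optical axis (not along the pixel's ray), 0 where there is no reading), "fx", "fy", "cx", "cy" (pixels), "dist" ([k1, k2, p1, p2, k3] as OpenCV has them; the pictures are not rectified), "R" (3x3) and "t" (3): a world point X has camera coordinates R X + t. Camera axes: x right, y down, z forward; pixel columns grow to the right and rows downward; lengths in m; the calibration is good to about 2 mm. A picture is of the moment at which its call begins.
- robot.close_job(): hands the job in; it is judged then, once.
The state is a dict: "time": time; "joint_positions": joint angles; "qvel": joint speeds; "joint_torque": joint torques, N m; "tool_pos": TCP position; "ee_rot": TCP orientation; "wrist_force": force on the tool from outside, world axes, zero at the start; "wrist_torque": the same for the moment, N m; "width": finger opening in m; "finger_force": force on a finger pad.
Only numpy, scipy, OpenCV 4.12 (cv2) and the standard library are available. Lean on these libraries where they do the work, as an engineer would, in place of code of your own. Each camera call takes 0.05 s, during which the arm holds its last target. There are 200 camera calls.

## Task

Check the mitre joints of the picture frame: pick up the blue-handled loupe, hold it level and still for at least two seconds with its lens centred over the corner with the green dot, then move it over the corner with the red dot and finish there, still holding it level and still in the gripper, lens centred on the dot. At both corners the lens rim must be at the focal height, level with the yellow collar on the gauge post. Do not shift the collar, press the loupe on the frame, or knock the other things on the bench about.

Things in the scene. Friction and masses are not known exactly. Their poses are not given: they have to be found in the camera images.
- loupe: Loose hand loupe, 90 to 180 g, lying flat on the mat. Origin: underside of the handle at the grip, near the centre of mass; x runs along the handle to the lens, z up. Blue bar handle with flat sides, x -70 to +40, 18 wide, 22 tall (z 0 to 22), gripped from above. A steel neck joins it to a round black rim, outer diameter 64, 12 tall (z 0 to 12), around a clear lens centred at x +75.
- lens (a point): Centre of the loupe's lens, at half the rim's height: 75 mm along x from the loupe's origin and 6 mm above its underside. Its axes are those of the loupe.
- grip (a point): Middle of the stretch of handle to grip: on the loupe's origin, 11 mm above its underside, at half the handle's height.
- frame: Dark brown picture frame, 180 x 140 (x by y), rails 25 wide, 16 thick, fixed in a plywood jig board 210 x 170 x 6 with aluminium stops. Origin: underside of the jig board at its centre, on the mat; the upper face is 22 above it. A round coloured paper dot sits on each of the four corner mitres, 77.5 and 57.5 from the centre along x and y.
- dot_green: Green paper dot, diameter 16, 1 thick, on one corner of the frame's upper face (any of the four): the first joint to inspect. Origin: centre of its underside.
- dot_red: Red paper dot, diameter 16, 1 thick, on another corner of the frame: the second joint, where the loupe is held at the end. Origin: centre of its underside. The two other corners have white dots and do not matter.
- gauge: Focus gauge standing beyond the frame's far side, fixed: round dark foot of diameter 56, 12 tall, and a thin upright steel post, diameter 8, with its black top 164 above the mat. Origin: centre of the foot's underside, on the mat.
- focus_mark (a point): Centre of the yellow collar on the gauge post (diameter 32, 12 tall, the same height as the loupe's rim). It marks the focal height: the lens centre must be at this height. It stands 75 to 125 mm above the mat and slides along the post if it is pushed.
- stapler: Yellow and black pneumatic stapler lying on the mat, about 180 x 34 x 85 tall, origin under its centre. Leave it alone.
- tape_roll: Roll of tan tape lying flat, diameter 90, 25 tall, origin under its centre. Leave it alone.
- offcut: Dark wooden moulding offcut with a gilt edge, 160 x 28 x 19, origin under its centre. Leave it alone.
- filler_jar: Small jar of filler with a white cap, diameter 60, 70 tall, origin under its centre. Leave it alone.
- ruler: White flat ruler, 200 x 30 x 4, origin under its centre. Leave it alone.
- screwdriver: Screwdriver with an orange handle, 170 long, lying on the mat. Leave it alone.

How it is judged:
By the outcome, as a careful person would: the job done as asked, in the order asked, and still so for the second after the job is handed in, while the arm keeps its last pose, push and grip.
It also fails if it takes over 54 s, if anything falls off the work surface, if the arm or the gripper's body presses on something with over 40 N, if the wrist force passes 120 N, or if a joint passes its speed limit or range.

## Working session

There is one attempt and no reset: what is moved stays moved. The work goes in short steps, Python scripts to look and compute and a shell command to move; the robot and the scene stay as the last step left them, time stands still between calls to the robot, and variables do not carry over. Pictures are saved under pics/ and viewed, at most 10 in all, crops included, and the job is handed in when it is done.

```bash
mkdir -p pics; ls
python3 - <<'E'
from bench import robot, vision
import cv2,numpy as np,pickle
o=robot.get_obs(); print({k:np.round(v,3) for k,v in o.items()})
for n in("top","side"):
    s=vision.snapshot(n); pickle.dump(s,open(f"pics/{n}.pkl","wb"))
    cv2.imwrite(f"pics/{n}0.png",s["color"][...,::-1]); print(n,s["fx"],s["cx"],s["cy"],s["dist"],-s["R"].T@s["t"])
E
```

```text
pics
{'time': np.float64(0.0), 'joint_positions': array([-1.238,  0.088,  1.372, -0.   ,  1.684, -0.103]), 'qvel': array([ 0.   ,  0.   , -0.001, -0.002,  0.001, -0.   ]), 'joint_torque': array([-0.0000e+00, -3.4019e+01, -3.0243e+01,  7.2000e-02,  3.3000e-02,
       -0.0000e+00]), 'tool_pos': array([ 0.232, -0.498,  0.204]), 'ee_rot': array([-3.139, -0.   ,  0.436]), 'wrist_force': array([-0.574, -0.362, -1.09 ]), 'wrist_torque': array([0.023, 0.006, 0.027]), 'finger_force': np.float64(0.0), 'width': np.float64(0.094)}
top 444.32857400730154 314.7442066037223 201.4304563160843 [-0.08246825  0.          0.          0.          0.        ] [0.33220852 0.07134279 1.41972782]
side 487.44120566277223 319.1993279569093 203.20631256248464 [-0.0310239  0.         0.         0.         0.       ] [-0.2891161  -0.73846077  1.17058483]
```

View pics/top0.png

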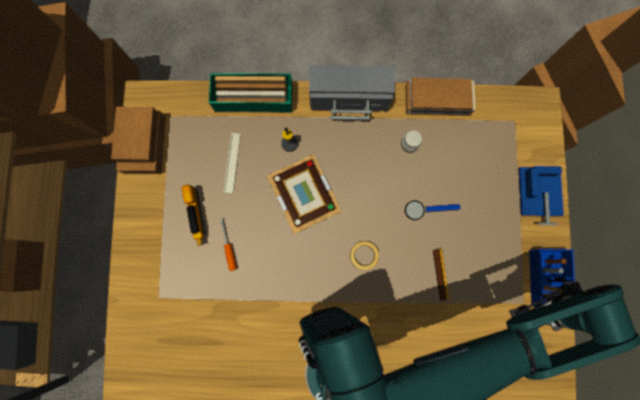

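View pics/side0.png

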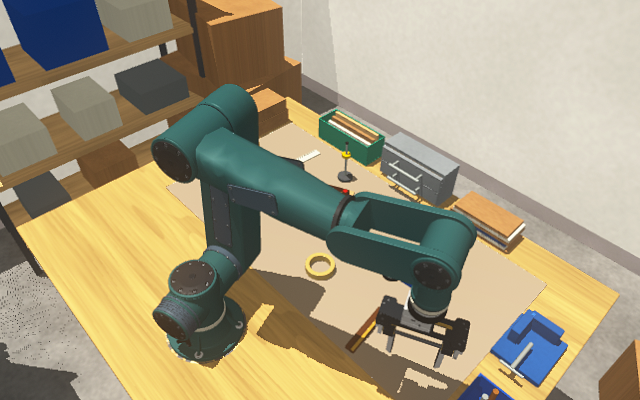

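Top view: loupe lens at (415,210), handle running right to (460,208); red dot ~(309,162), green ~(330,207), gauge at (288,140). Side view: gauge post and collar at (347,155), with the loupe hidden by the arm.

```bash
cat > h.py <<'E'
import numpy as np,cv2,pickle
def ray(s,uv):
    K=np.array([[s["fx"],0,s["cx"]],[0,s["fy"],s["cy"]],[0,0,1]])
    p=cv2.undistortPoints(np.float64(uv).reshape(-1,1,2),K,np.array(s["dist"]))[:,0]
    d=np.c_[p,np.ones(len(p))]@s["R"]
    return -s["R"].T@s["t"],d
def plane(s,uv,z):
    c,d=ray(s,uv); return c+d*((z-c[2])/d[:,2])[:,None]
def depth(s,uv):
    c,d=ray(s,uv); uv=np.int32(np.round(uv)).reshape(-1,2); return c+d*s["z_map"][uv[:,1],uv[:,0]][:,None]
def tri(s1,a,s2,b):
    c1,d1=ray(s1,a);c2,d2=ray(s2,b)
    A=np.c_[d1[0],-d2[0]];k=np.linalg.lstsq(A,c2-c1,rcond=None)[0]
    p,q=c1+k[0]*d1[0],c2+k[1]*d2[0]; return (p+q)/2,np.linalg.norm(p-q)
def mask(s,lo,hi,box):
    h=cv2.cvtColor(s["color"],cv2.COLOR_RGB2HSV); m=cv2.inRange(h,lo,hi)
    z=np.zeros_like(m);x0,y0,x1,y1=box;z[y0:y1,x0:x1]=m[y0:y1,x0:x1]; return z
def cen(m):
    y,x=np.nonzero(m); return np.array([x.mean(),y.mean()]),len(x)
E
python3 - <<'E'
from h import *
T=pickle.load(open("pics/top.pkl","rb"));S=pickle.load(open("pics/side.pkl","rb"))
np.set_printoptions(precision=4,suppress=True)
b=mask(T,(105,120,60),(130,255,255),(400,190,480,230));c,n=cen(b)
r=cv2.minAreaRect(cv2.findNonZero(b));print("handle",c,n,r,plane(T,[c],.022))
print("ends",plane(T,cv2.boxPoints(r),.022))
g=cv2.cvtColor(T["color"],cv2.COLOR_RGB2HSV)[...,2]; k=np.zeros_like(g);k[195:226,400:428]=(g[195:226,400:428]<95)*255
e=cv2.minAreaRect(cv2.findNonZero(k));print("rim",e,plane(T,[e[0]],.012))
for nm,lo,hi in(("green",(45,120,40),(85,255,255)),("red",(0,190,120),(5,255,255)),("red2",(172,150,100),(180,255,255))):
    m=mask(T,lo,hi,(260,145,345,235))
    if m.any(): c,n=cen(m);print(nm,c,n,plane(T,[c],.023))
yt=mask(T,(22,150,120),(35,255,255),(278,120,300,150));ys=mask(S,(22,150,120),(35,255,255),(335,140,360,170))
for m,s in((yt,T),(ys,S)):
    c,n=cen(m);print("yel",c,n,depth(s,[c]),cv2.boundingRect(m))
print(tri(T,cen(yt)[0],S,cen(ys)[0]))
a=cv2.resize(T["color"][110:240,260:345],None,fx=4,fy=4,interpolation=0);
bb=cv2.resize(T["color"][185:235,395:470],None,fx=4,fy=4,interpolation=0)
d=cv2.resize(S["color"][130:200,320:375],None,fx=4,fy=4,interpolation=0)
o=np.zeros((520,760,3),np.uint8);o[:520,:340]=a;o[:200,350:650]=bb;o[220:500,350:570]=d
cv2.imwrite("pics/crop.png",o[...,::-1])
E
```

```text
handle [442.8153 207.5796] 157 ((442.5075988769531, 207.60659790039062), (4.702304840087891, 33.27237319946289), 85.91438293457031) [[ 0.519  -0.3213  0.022 ]]
ends [[ 0.5219 -0.2665  0.022 ]
 [ 0.531  -0.3737  0.022 ]
 [ 0.5159 -0.3744  0.022 ]
 [ 0.5069 -0.2673  0.022 ]]
rim ((414.50006103515625, 209.50003051757812), (18.384777069091797, 19.79899024963379), 45.0) [[ 0.5129 -0.2325  0.012 ]]
green [330.0769 206.3846] 26 [[0.5177 0.0381 0.023 ]]
red [309.1579 162.8421] 19 [[0.6581 0.1069 0.023 ]]
yel [286.5424 134.8644] 59 [[0.723  0.1749 0.1147]] (282, 129, 11, 10)
yel [345.8269 154.5962] 52 [[0.7169 0.1669 0.1182]] (342, 151, 9, 8)
(array([0.7251, 0.175 , 0.1092]), np.float64(0.001080150925572382))
```

View pics/crop.png

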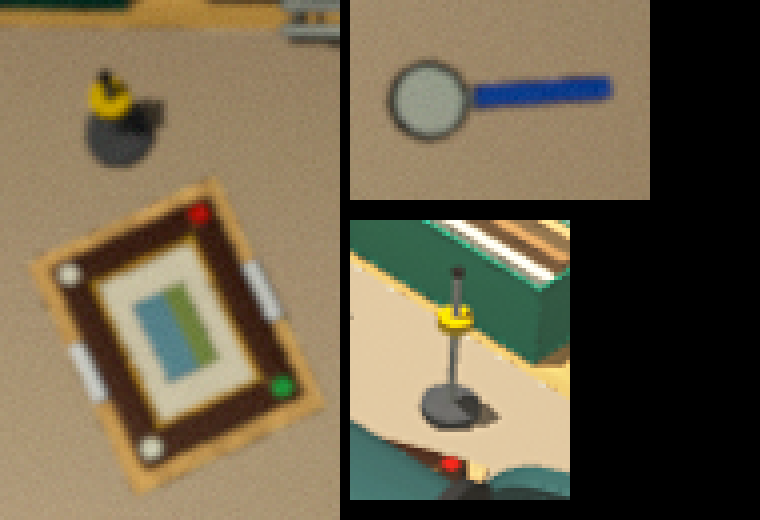

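Red and green are 156 mm apart, against 155 expected, and lens to handle centre is 89 mm, against 90, so the measurements hold. Collar height is about 0.11 so far. I'll refine it with the depth data while moving over the handle.

```bash
python3 -m crank '[[0,[0.043,-0.0065,0],[0,0,0]],[0,[0.043,-0.0065,0],[0,0,0]],[0,[0.043,-0.0065,0],[0,0,0]],[0,[0.043,-0.0065,0],[0,0,0]],[0,[0.043,-0.0065,0],[0,0,0]],[0,[0.043,-0.0065,0],[0,0,0]],[0,[0.043,-0.0065,0],[0,0,0]],[0,[0.04,-0.0065,0],[0,0,0]]]'
python3 -m crank '[[0,[0,0,0],[0,0,-8.5]],[0,[0,0,0],[0,0,-8.5]],[0,[0,0,0],[0,0,-8.5]],[0,[0,0,0],[0,0,-8.5]],[0,[0,0,0],[0,0,-8.5]],[0,[0,0,0],[0,0,-8.5]],[0,[0,0,0],[0,0,-8.5]],[0,[0,0,0],[0,0,-8.5]]]'
python3 - <<'E'
from h import *
T=pickle.load(open("pics/top.pkl","rb"));S=pickle.load(open("pics/side.pkl","rb"))
np.set_printoptions(precision=4,suppress=True)
for s,bx in((T,(278,120,300,150)),(S,(335,140,360,170))):
    m=mask(s,(22,120,80),(35,255,255),bx);y,x=np.nonzero(m);p=depth(s,np.c_[x,y])
    p=p[abs(p[:,0]-.72)<.03]; print(np.sort(np.round(p[:,2]*1000)).astype(int), p[:,:2].mean(0))
# mat & frame height check of depth
for uv,n in(([[360,220]],"mat top"),([[330,206]],"green .023"),([[297,170]],"rail .022")): print(n,depth(T,uv))
# foot
v=T["color"].astype(int);k=np.zeros((400,640),np.uint8);k[130:155,278:301]=((v.max(2)<85)&(v.max(2)-v.min(2)<20))[130:155,278:301]*255
print("dark",cen(k),cv2.boundingRect(k))
# post vertical in side view: rows by height at gauge xy
for z in(.09,.1,.11,.12,.164,0): 
    X=S["R"]@np.array([.722,.170,z])+S["t"];print(z,np.array([S["fx"]*X[0]/X[2]+S["cx"],S["fy"]*X[1]/X[2]+S["cy"]]))
E
```

```text
time: 0.9
tool_pos: [0.5206, -0.306, 0.2048]
ee_rot: [-3.141, 0.0, 0.436]
wrist_force: [-0.2, -0.9, -0.4]
width: 0.0938
finger_force: 0.0
time: 1.7
tool_pos: [0.5191, -0.3073, 0.2047]
ee_rot: [-3.14, -0.001, 1.629]
wrist_force: [0.9, -0.1, -0.1]
width: 0.094
finger_force: 0.0
[ 13  16 104 104 105 106 106 107 108 109 110 110 111 112 112 113 113 113
 113 114 114 114 114 115 115 115 115 115 115 115 115 115 115 115 116 116
 116 116 116 116 116 116 116 116 117 117 117 117 117 117 117 117 117 117
 118 118 118 118 118 119 119 119 119 119 119 119 120 120 120 120 120 121
 122 124 138 139 148 154 167] [0.7232 0.1741]
[104 105 105 107 107 108 109 110 110 110 110 110 111 111 112 112 112 112
 113 113 113 113 113 113 113 114 114 114 114 114 114 114 115 115 115 115
 115 116 116 116 116 116 116 116 116 117 117 117 118 118 119 124] [0.7212 0.1701]
mat top [[ 0.4777 -0.0586  0.0037]]
green .023 [[0.5179 0.0385 0.0309]]
rail .022 [[0.6329 0.1452 0.0285]]
dark (array([290.2588, 143.7647]), 170) (282, 136, 17, 15)
0.09 [345.8346 159.8891]
0.1 [345.9669 157.6656]
0.11 [346.1003 155.4241]
0.12 [346.2347 153.1645]
0.164 [346.8394 143.001 ]
0 [344.69   179.1288]
```

```bash
python3 -m crank '[[0,[0,0,0.04],[0,0,-1]],[0,[0,0,0.04],[0,0,0]],[0,[0,0,0.04],[0,0,0]],[0,[0,0,0.03],[0,0,0]],[0,[0,0,0.02],[0,0,0]],[0,[0,0,0.015],[0,0,0]],[0,[0,0,0.01],[0,0,0]],[0,[0,0,0],[0,0,0]]]'
python3 - <<'E'
from h import *
from bench import vision
a=[]
for n in("top","side"):
    s=vision.snapshot(n); pickle.dump(s,open(f"pics/{n}1.pkl","wb"))
    b=(380,170,500,260) if n=="top" else (320,210,480,370)
    c=cv2.resize(s["color"][b[1]:b[3],b[0]:b[2]],None,fx=3,fy=3); a.append(np.pad(c,((0,480-c.shape[0]),(0,0),(0,0))))
cv2.imwrite("pics/c1.png",np.hstack([a[0][:, :320],a[1]])[...,::-1])
E
```

```text
time: 2.5
tool_pos: [0.5186, -0.307, 0.0091]
ee_rot: [-3.14, -0.002, 1.64]
wrist_force: [-0.0, -0.0, 0.0]
width: 0.0936
finger_force: 0.0
```

View pics/c1.png

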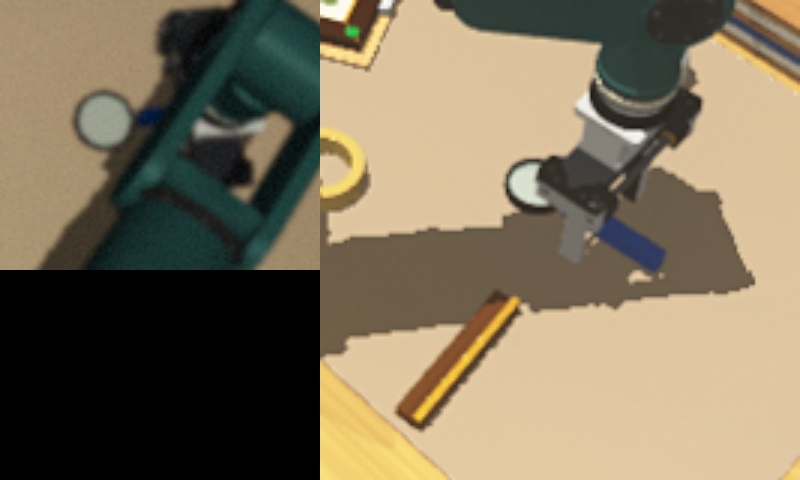

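The fingers straddle the handle, with the lens at about (105,120) in the left crop. Going down a little further and closing.

```bash
python3 -m crank '[[0,[0,0,0.005],[0,0,0]],[0,[0,0,0],[0,0,0]],[1,[0,0,0],[0,0,0]],[1,[0,0,0],[0,0,0]],[1,[0,0,0],[0,0,0]],[1,[0,0,0],[0,0,0]],[1,[0,0,0],[0,0,0]],[1,[0,0,0],[0,0,0]]]'; python3 -m crank '[[1,[0,0,0],[0,0,0]],[1,[0,0,0],[0,0,0]],[1,[0,0,0],[0,0,0]],[1,[0,0,0],[0,0,0]]]'
```

```text
time: 3.4
tool_pos: [0.5194, -0.3075, 0.0055]
ee_rot: [3.142, 0.0, 1.64]
wrist_force: [0.6, -0.1, -0.6]
width: 0.0495
finger_force: 0.0
time: 3.8
tool_pos: [0.5193, -0.3076, 0.0055]
ee_rot: [-3.141, 0.0, 1.64]
wrist_force: [-0.7, -0.1, 0.9]
width: 0.0183
finger_force: 30.3
```

```bash
python3 -m crank '[[1,[0,0,-0.01],[0,0,0]],[1,[0,0,-0.02],[0,0,0]],[1,[0,0,-0.03],[0,0,0]],[1,[0,0,-0.03],[0,0,0]],[1,[0,0,-0.02],[0,0,0]],[1,[0,0,-0.01],[0,0,0]],[1,[0,0,0],[0,0,0]],[1,[0,0,0],[0,0,0]]]'
python3 - <<'E'
from h import *
from bench import vision
a=[]
for n in("top","side"):
    s=vision.snapshot(n); pickle.dump(s,open(f"pics/{n}2.pkl","wb"))
    b=(380,160,480,260) if n=="top" else (370,200,470,300)
    a.append(cv2.resize(s["color"][b[1]:b[3],b[0]:b[2]],None,fx=4,fy=4,interpolation=0))
cv2.imwrite("pics/c2.png",np.hstack(a)[...,::-1])
E
```

```text
time: 4.6
tool_pos: [0.5189, -0.3072, 0.1244]
ee_rot: [-3.14, -0.001, 1.64]
wrist_force: [0.5, 0.5, -0.9]
width: 0.0181
finger_force: 30.0
```

View pics/c2.png

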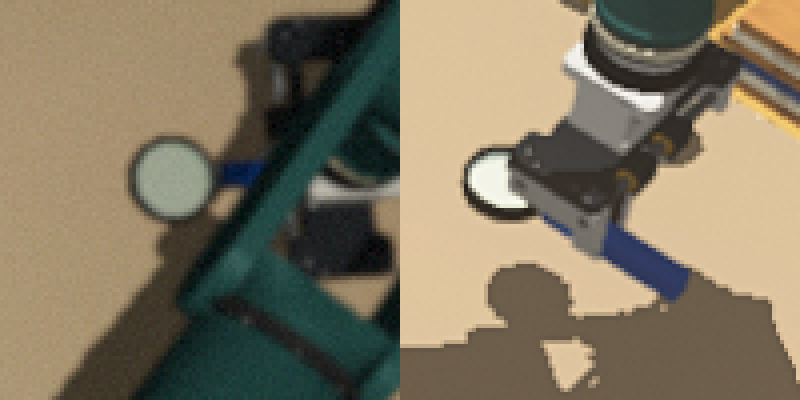

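Lifted: lens rim at (172,178) in the top crop, and it looks level. Moving towards green.

```bash
python3 -m crank '[[1,[0.02,0.003,0],[0,0,0]],[1,[0.04,0.004,0],[0,0,0]],[1,[0.05,0.004,0],[0,0,0]],[1,[0.05,0.004,0.005],[0,0,0]],[1,[0.05,0.004,0.005],[0,0,0]],[1,[0.04,0.0035,0.005],[0,0,0]],[1,[0.02,0.001,0.002],[0,0,0]],[1,[0,0,0],[0,0,0]]]'
python3 -m crank '[[1,[0,0,0],[0,0,0]],[1,[0,0,0],[0,0,0]]]'
python3 - <<'E'
from h import *
from bench import vision
a=[]
for n in("top","side"):
    s=vision.snapshot(n); pickle.dump(s,open(f"pics/{n}3.pkl","wb"))
    b=(265,120,365,240) if n=="top" else (290,120,390,240)
    a.append(cv2.resize(s["color"][b[1]:b[3],b[0]:b[2]],None,fx=4,fy=4,interpolation=0))
cv2.imwrite("pics/c3.png",np.hstack(a)[...,::-1])
E
```

```text
time: 5.5
tool_pos: [0.5226, -0.0335, 0.1072]
ee_rot: [-3.139, -0.002, 1.645]
wrist_force: [0.0, -1.1, -1.2]
width: 0.0176
finger_force: 30.0
time: 5.7
tool_pos: [0.524, -0.0381, 0.1084]
ee_rot: [-3.141, 0.0, 1.639]
wrist_force: [0.6, -0.5, -0.5]
width: 0.0177
finger_force: 30.0
```

View pics/c3.png

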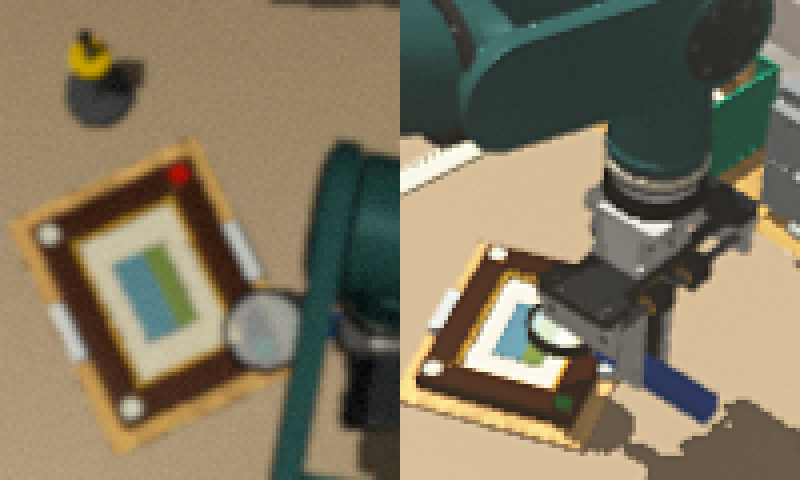

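Top crop: the lens rim sits over the green corner at about (262,330), and the collar is untouched at (92,55). The side view also shows it level. Now a careful measurement of collar height and lens offset.

```bash
cat > m.py <<'E'
from h import *
from scipy.optimize import least_squares
np.set_printoptions(precision=4,suppress=True)
L=lambda n:pickle.load(open(f"pics/{n}.pkl","rb"))
def hullc(m):
    n,l,st,_=cv2.connectedComponentsWithStats(m); k=1+st[1:,4].argmax()
    h=cv2.convexHull(cv2.findNonZero(np.uint8(l==k))); f=np.zeros_like(m);cv2.fillConvexPoly(f,h,255);return cen(f)+(cv2.boundingRect(h),)
def proj(s,X):
    K=np.array([[s["fx"],0,s["cx"]],[0,s["fy"],s["cy"]],[0,0,1]])
    return cv2.projectPoints(np.float64(X).reshape(1,3),cv2.Rodrigues(s["R"])[0],s["t"],K,np.array(s["dist"]))[0].ravel()
E
python3 - <<'E'
from m import *
T0,S0,T3,S3=L("top"),L("side"),L("top3"),L("side3")
lo,hi=(19,110,70),(36,255,255)
ct=[hullc(mask(s,lo,hi,(275,122,300,150))) for s in(T0,T3)]
cs=hullc(mask(S0,lo,hi,(330,140,365,168)))
def dark(s,b,t):
    v=s["color"].astype(int);k=np.zeros((400,640),np.uint8);x0,y0,x1,y1=b
    k[y0:y1,x0:x1]=((v.max(2)<t)&(v.max(2)-v.min(2)<25))[y0:y1,x0:x1]*255;return k
ft=hullc(dark(T0,(278,130,301,155),95));fs=hullc(dark(S0,(330,168,365,190),110))
print(ct,cs,ft,fs)
a=(ct[0][0]+ct[1][0])/2
f=lambda p:np.r_[proj(T0,[p[0],p[1],p[2]])-a,proj(S0,p)-cs[0]]
r=least_squares(f,[.72,.17,.11]);print("collar",r.x,r.fun)
print("foot top",plane(T0,[ft[0]],.006),"foot side",plane(S0,[fs[0]],.006))
# red dot in side, expected height
for s,n in((T0,"T0"),(T3,"T3"),(S0,"S0")):
    m=mask(s,(0,170,110),(6,255,255),(265,140,345,235) if n[0]=="T" else (325,180,365,200))
    c=hullc(m);print(n,c,plane(s,[c[0]],.023))
c=hullc(mask(S3,(45,100,40),(85,255,255),(420-4,210,440,228)));print(c)
E
python3 - <<'E'
from m import *
for n in("top2","top3"):
    s=L(n);v=cv2.cvtColor(s["color"],cv2.COLOR_RGB2GRAY)
    x0,y0,x1,y1=(408,190,436,220) if n=="top2" else (318,188,338,216)
    v=cv2.resize(v[y0:y1,x0:x1],None,fx=4,fy=4,interpolation=cv2.INTER_CUBIC)
    h=cv2.HoughCircles(v,cv2.HOUGH_GRADIENT,1,200,param1=120,param2=8,minRadius=34,maxRadius=50)
    print(n,h, h is not None and plane(s,[[(h[0,0,0]+.5)/4-.5+x0,(h[0,0,1]+.5)/4-.5+y0]],.125 if n=="top2" else .109))
E
```

```text
[(array([286.9492, 134.0169]), 118, (281, 129, 13, 11)), (array([286.9583, 133.9167]), 120, (281, 128, 13, 12))] (array([346.3559, 155.1186]), 236, (330, 144, 35, 24)) (array([290.422 , 143.2798]), 218, (282, 136, 18, 16)) (array([344.9533, 175.74  ]), 150, (338, 168, 15, 14))
collar [0.7285 0.1745 0.1054] [-0.0264  0.0315  0.0467 -0.0079]
foot top [[0.7271 0.17   0.006 ]] foot side [[0.7312 0.178  0.006 ]]
T0 (array([309., 163.]), 21, (307, 161, 5, 5)) [[0.6576 0.1074 0.023 ]]
T3 (array([309., 163.]), 21, (307, 161, 5, 5)) [[0.6576 0.1074 0.023 ]]
S0 (array([344.7222, 190.3889]), 18, (342, 189, 6, 4)) [[0.6589 0.11   0.023 ]]
top2 [[[61.5 58.5 36.6]]] [[ 0.5144 -0.2336  0.125 ]]
top3 [[[51.5 58.5 36.3]]] [[0.5187 0.039  0.109 ]]Traceback (most recent call last):
  File "<stdin>", line 19, in <module>
  File "m.py", line 6, in hullc
    n,l,st,_=cv2.connectedComponentsWithStats(m); k=1+st[1:,4].argmax()
                                                      ~~~~~~~~~~~~~~~^^
ValueError: attempt to get argmax of an empty sequence
```

Run:
```python
from m import *
T0,S0=L("top"),L("side")
cts=np.array([286.95,133.97])
for s_ in(130,150,170,200):
    m=mask(S0,(20,s_,70),(34,255,255),(338,146,356,164))
    cs=hullc(m)
    f=lambda p:np.r_[proj(T0,p)-cts,proj(S0,p)-cs[0]]
    r=least_squares(f,[.72,.17,.11]);print(s_,cs,"collar",r.x,r.fun)
    ct=hullc(mask(T0,(20,s_,70),(34,255,255),(275,122,300,150)));print(ct)
print(cv2.cvtColor(S0["color"],cv2.COLOR_RGB2HSV)[148:163,346])
```

```text
130 (array([346.6091, 155.0727]), 110, (338, 150, 18, 12)) collar [0.7288 0.1742 0.1055] [ 0.0568 -0.0676 -0.1005  0.0169]
(array([286.9327, 134.2115]), 104, (282, 129, 11, 11))
150 (array([346.0328, 154.4426]), 61, (342, 151, 9, 8)) collar [0.7271 0.1744 0.1093] [-0.0908  0.108   0.1606 -0.027 ]
(array([287.0918, 134.1939]), 98, (282, 129, 11, 11))
170 (array([345.9667, 154.4   ]), 60, (342, 151, 9, 8)) collar [0.7269 0.1744 0.1096] [-0.1093  0.13    0.1933 -0.0325]
(array([287.    , 134.3263]), 95, (282, 129, 11, 11))
200 (array([345.9111, 154.3556]), 45, (342, 152, 9, 6)) collar [0.7268 0.1744 0.1099] [-0.1243  0.148   0.2201 -0.037 ]
(array([287.3333, 134.679 ]), 81, (283, 130, 10, 10))
[[ 23  27 114]
 [ 22  25 112]
 [ 20  15 105]
 [120   8 101]
 [110  30 103]
 [ 90   3  99]
 [ 23 173 196]
 [ 28 255 255]
 [ 26 255 246]
 [ 22 199 132]
 [ 23 187 132]
 [ 24 105 119]
 [ 24  31 114]
 [ 23  43 120]
 [ 21  50 133]]
```

Run:
```python
from m import *
S0=L("side")
g=cv2.cvtColor(S0["color"],cv2.COLOR_RGB2GRAY)
for r in range(138,186): print(r,g[r,334:358])
for xy in([.727,.1745],[.731,.178]):
  for z in(.0,.006,.012,.103,.109,.115,.164): print(xy,z,proj(S0,xy+[z]))
d=np.array([.707,.707]) # view dir
print(proj(S0,[.727-.02,.1745-.02,0]),proj(S0,[.727+.02,.1745+.02,.012]))
```

```text
138 [ 83  84  83  84  84  84  84  84  84  84  84  83  84  84  83  82  80  90
 126 149 158 152 162 221]
139 [ 82  83  83  82  84  83  84  83  84  84  84  85  84  84  84  84  82  82
  82 109 139 141 154 128]
140 [ 82  82  83  82  83  84  84  83  83  83  84  85  84  83  85  85  84  83
  83  80  80 111 153 147]
141 [ 83  83  83  83  82  83  83  83  83  85  84  80  76  74  80  85  84  83
  85  82  73  73  88 124]
142 [83 82 81 82 83 84 82 83 83 85 80 64 52 59 64 85 83 84 84 84 85 81 72 70]
143 [82 82 83 83 82 83 82 83 82 83 82 68 46 47 62 85 84 84 85 83 83 85 84 83]
144 [85 82 83 82 83 82 82 84 82 82 83 81 68 64 73 84 84 84 84 84 85 84 85 83]
145 [ 89  84  81  83  83  82  83  83  83  83  82  95 113  99  83  84  82  83
  84  84  83  85  84  84]
146 [128  84  79  84  80  83  83  82  82  81  82  92 107  97  81  82  83  82
  83  83  84  83  84  85]
147 [201 127 106  85  83  80  82  81  82  82  82  92 110  97  81  82  82  83
  83  82  83  82  82  83]
148 [208 209 179 126  97  74  80  80  82  81  81  94 111  95  79  83  83  83
  83  82  82  83  83  82]
149 [198 208 212 207 156  95  76  83  84  
[... 3685 characters left out ...]
0 208 207 206 206 205 204 205 204 204 205 205 205 205 205
 204 205 204 205 204 204]
[0.727, 0.1745] 0.0 [344.7551 177.9408]
[0.727, 0.1745] 0.006 [344.8286 176.7009]
[0.727, 0.1745] 0.012 [344.9025 175.4553]
[0.727, 0.1745] 0.103 [346.0649 155.8343]
[0.727, 0.1745] 0.109 [346.1445 154.4907]
[0.727, 0.1745] 0.115 [346.2243 153.1406]
[0.727, 0.1745] 0.164 [346.8908 141.8692]
[0.731, 0.178] 0.0 [344.8296 177.0049]
[0.731, 0.178] 0.006 [344.9032 175.7655]
[0.731, 0.178] 0.012 [344.977  174.5204]
[0.731, 0.178] 0.103 [346.1394 154.9095]
[0.731, 0.178] 0.109 [346.2189 153.5667]
[0.731, 0.178] 0.115 [346.2988 152.2175]
[0.731, 0.178] 0.164 [346.9652 140.9536]
[344.8703 183.0125] [344.7874 170.5042]
```

Using the post's foot and top (164 mm) as local scale in the side picture gives a collar centre at z ≈ 0.1075. The lens measures (0.5187, 0.0390), about 1.3 mm off the dot. I'll trim that and hold for 3 s.

```bash
python3 -m crank '[[1,[-0.0005,-0.001,0.0015],[0,0,0]],[1,[0,0,0],[0,0,0]],[1,[0,0,0],[0,0,0]],[1,[0,0,0],[0,0,0]],[1,[0,0,0],[0,0,0]],[1,[0,0,0],[0,0,0]],[1,[0,0,0],[0,0,0]],[1,[0,0,0],[0,0,0]]]'
python3 - <<'E'
from m import *
from bench import vision
s=vision.snapshot("side");pickle.dump(s,open("pics/side4.pkl","wb"));t=vision.snapshot("top");pickle.dump(t,open("pics/top4.pkl","wb"))
v=cv2.cvtColor(t["color"],cv2.COLOR_RGB2GRAY)
x0,y0,x1,y1=(318,188,338,216)
v=cv2.resize(v[y0:y1,x0:x1],None,fx=4,fy=4,interpolation=cv2.INTER_CUBIC)
h=cv2.HoughCircles(v,cv2.HOUGH_GRADIENT,1,200,param1=120,param2=8,minRadius=34,maxRadius=50)
print(h,plane(t,[[(h[0,0,0]+.5)/4-.5+x0,(h[0,0,1]+.5)/4-.5+y0]],.1075))
c=cv2.resize(s["color"][185:230,315:375],None,fx=12,fy=12,interpolation=0)
for z in(.0975,.1075,.1175):
    p=[(np.array(proj(s,[.5177+.032*np.cos(a),.0381+.032*np.sin(a),z]))-[315,185]+.5)*12 for a in np.linspace(0,6.28,60)]
    if z==.1075:
        for dz in(-.006,.006):
            p=[(np.array(proj(s,[.5177+.032*np.cos(a),.0381+.032*np.sin(a),z+dz]))-[315,185]+.5)*12 for a in np.linspace(0,6.28,60)]
            cv2.polylines(c,[np.int32(p)],True,(255,0,255),1)
cv2.imwrite("pics/c4.png",c[...,::-1])
E
python3 -m crank '[[1,[0,0,0],[0,0,0]],[1,[0,0,0],[0,0,0]],[1,[0,0,0],[0,0,0]],[1,[0,0,0],[0,0,0]],[1,[0,0,0],[0,0,0]],[1,[0,0,0],[0,0,0]],[1,[0,0,0],[0,0,0]],[1,[0,0,0],[0,0,0]]]'
```

```text
time: 6.6
tool_pos: [0.5232, -0.0381, 0.1071]
ee_rot: [3.141, 0.0, 1.64]
wrist_force: [-0.0, 0.3, -2.9]
width: 0.0177
finger_force: 30.0
[[[53.5 58.5 37.3]]] [[0.519  0.0375 0.1075]]
time: 7.5
tool_pos: [0.5231, -0.0381, 0.107]
ee_rot: [-3.142, 0.0, 1.64]
wrist_force: [-0.4, 0.6, -1.0]
width: 0.0177
finger_force: 30.0
```

View pics/c4.png

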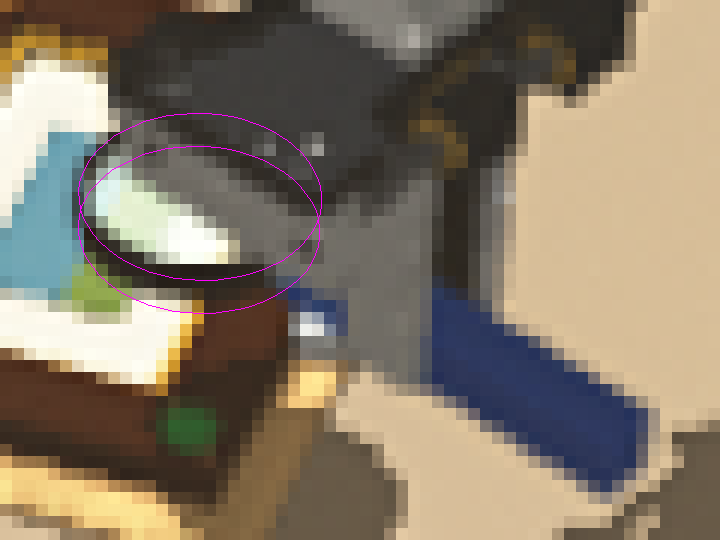

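The rim's lower edge in the side view is about 2 px above the prediction (288 vs 313 in the crop). I'll check whether that is tilt or camera bias, using the on-mat picture, the dot and the handle.

Run:
```python
from m import *
out=[]
for n,o,u,b in(("side1",[.5187,-.3073],0,(376,255,446,305)),("side4",[.5233,-.0367],.1015,(315,187,385,237))):
    s=L(n);k=10;c=cv2.resize(s["color"][b[1]:b[3],b[0]:b[2]],None,fx=k,fy=k,interpolation=0)[:300 if 0 else None]
    th=1.64;R=np.array([[np.cos(th),-np.sin(th),0],[np.sin(th),np.cos(th),0],[0,0,1]])
    P=lambda X:(proj(s,R@np.array(X)+[o[0],o[1],u])-[b[0],b[1]]+.5)*k
    for z in(0,.012): cv2.polylines(c,[np.int32([P([.075+.032*np.cos(a),.032*np.sin(a),z]) for a in np.linspace(0,6.28,60)])],True,(255,0,255),1)
    for z in(0,.022): cv2.polylines(c,[np.int32([P(q+[z]) for q in([-.07,-.009],[.04,-.009],[.04,.009],[-.07,.009])])],True,(255,255,0),1)
    out.append(c)
    if n=="side4":
        m=mask(s,(45,100,40),(85,255,255),(325,215,336,226));g,_=cen(m);print("green side",g,proj(s,[.5177,.0381,.023]),plane(s,[g],.023))
o=np.vstack(out);o=cv2.resize(o,(420,600));cv2.imwrite("pics/c5.png",np.hstack([cv2.resize(out[0],(400,286)),cv2.resize(out[1],(400,286))])[...,::-1])
```

```text
green side [330.3333 220.25  ] [330.4816 220.8216] [[0.5192 0.0403 0.023 ]]
```

View pics/c5.png

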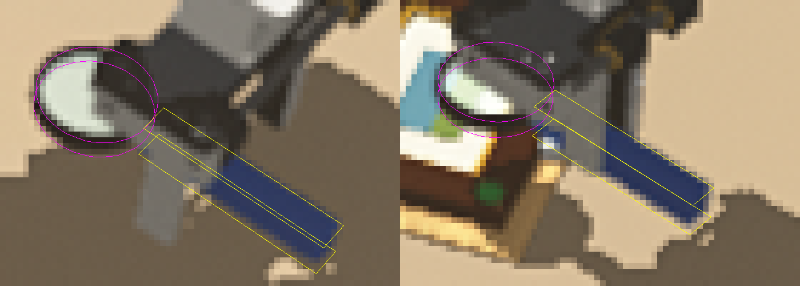

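Run:
```python
from m import *
th=1.64;R=np.array([[np.cos(th),-np.sin(th),0],[np.sin(th),np.cos(th),0],[0,0,1]])
for n,o,u in(("side1",[.5187,-.3073],0),("side2",[.5187,-.3073],.119),("side4",[.5233,-.0367],.1015)):
    s=L(n);g=cv2.cvtColor(s["color"],cv2.COLOR_RGB2GRAY)
    P=np.array([proj(s,R@np.array([.075+.032*np.cos(a),.032*np.sin(a),z])+[*o,u]) for z in(0,.012) for a in np.linspace(0,6.28,90)])
    h=cv2.convexHull(np.float32(P))
    c0=P.mean(0);print(n,"pred bbox",P.min(0),P.max(0))
    x0,y0=np.int32(P.min(0))-3;x1,y1=np.int32(P.max(0))+3
    print("cols",x0,"..");
    for r in range(y0+int((y1-y0)*.3),y1+1): print(r,g[r,x0:x0+22])
    m=mask(s,(105,120,40),(130,255,255),(380,180,460,330) if n!="side4" else (345,205,385,240))
    hh,w=np.nonzero(m); p=depth(s,np.c_[w,hh]); q=(p-[*o,u])@R
    print("tail pix bbox",w.min(),w.max(),hh.min(),hh.max(),"pred tail corners",[np.round(proj(s,R@np.array([-.07,y,z])+[*o,u]),1) for y in(-.009,.009) for z in(0,.022)])
```

```text
side1 pred bbox [381.4327 262.6994] [403.1313 281.9497]
cols 378 ..
266 [199 200 200 203 184 101  79 149 192 211 213 215 215 216 169  36  45  48
  53  57  51  46]
267 [199 200 202 196 143  57 151 214 221 224 222 221 224 208 131  38  46  47
  48  50  48  47]
268 [199 200 203 175  73 111 200 222 222 221 219 220 225 199  97  39  47  47
  47  47  50  50]
269 [199 201 204 170  74 164 227 222 220 220 220 221 221 182  70  48  44  47
  46  49  58  55]
270 [199 200 198 153  87 186 226 222 220 219 221 220 217 185 118  78  58  46
  46  49  54  54]
271 [200 200 188 121  71 174 228 221 221 220 220 221 224 212 160 106  94  73
  51  44  45  46]
272 [200 201 195 141  59 157 219 223 220 220 220 221 222 213 164 104 103 100
  81  60  46  45]
273 [199 201 205 169  27 100 193 226 222 221 220 220 222 205 145 100  86  88
 103  96  73  51]
274 [199 200 203 172  53  64 149 213 226 222 220 220 222 206 147 108 101  88
 102 115 106  82]
275 [199 200 203 189 122  31  65 144 210 227 223 223 223 215 190 151 117 108
 112 113 114 110]
276 [200 200 200 206 173  54  34  49 127 194 212 228 226 225 226 212 173 136
 112 
[... 4241 characters left out ...]
52 153 152 154 144 103  77  52  44  32  32  34  37  38  40  39  42
  43  58  81  84]
209 [176 137 145 149 150 152 153 152 158 166 118 111  75  56  41  44  45  49
  52  52  58  55]
210 [236 181 186 166 137 135 138 180 248 253 237 231 186 124  46  50  54  61
  59  60  56  62]
211 [250 251 248 227 185 183 188 219 250 250 251 251 235 160  54  60  60  61
  60  59  53 105]
212 [248 247 248 249 251 252 251 249 247 247 248 243 189  89  56  59  59  60
  60  59  48 132]
213 [251 249 248 248 248 248 247 246 246 247 247 229 155  49  58  59  60  60
  61  59  45  71]
tail pix bbox 351 367 209 224 pred tail corners [array([368.9, 224.4]), array([369.5, 219.3]), array([365.2, 227.6]), array([365.8, 222.5])]
```

Residuals are the same on the mat (−0.9 px), after lifting (−1.1 px) and at green (−1.2 px). So the offset is side-camera bias: the loupe is level, at z ≈ 0.1075. I'll finish the hold at green, then go to red.

```bash
H='[[1,[0,0,0],[0,0,0]]]'
python3 -m crank '[[1,[0,0,0],[0,0,0]],[1,[0,0,0],[0,0,0]],[1,[0,0,0],[0,0,0]],[1,[0,0,0],[0,0,0]],[1,[0,0,0],[0,0,0]],[1,[0,0,0],[0,0,0]],[1,[0,0,0],[0,0,0]],[1,[0,0,0],[0,0,0]]]' >/dev/null
python3 -m crank '[[1,[0,0,0],[0,0,0]],[1,[0,0,0],[0,0,0]],[1,[0,0,0],[0,0,0]],[1,[0,0,0],[0,0,0]],[1,[0,0,0],[0,0,0]],[1,[0,0,0],[0,0,0]],[1,[0,0,0],[0,0,0]],[1,[0,0,0],[0,0,0]]]'
python3 -m crank '[[1,[0.006,0.015,0],[0,0,0]],[1,[0.0145,0.035,0],[0,0,0]],[1,[0.018,0.043,0],[0,0,0]],[1,[0.0145,0.035,0],[0,0,0]],[1,[0.006,0.0155,0],[0,0,0]],[1,[0,0,0],[0,0,0]],[1,[0,0,0],[0,0,0]],[1,[0,0,0],[0,0,0]]]'
python3 -m crank '[[1,[0,0,0],[0,0,0]],[1,[0,0,0],[0,0,0]]]'
python3 - <<'E'
from m import *
from bench import vision
a=[]
for n in("top","side"):
    s=vision.snapshot(n); pickle.dump(s,open(f"pics/{n}5.pkl","wb"))
    b=(265,115,365,225) if n=="top" else (290,110,390,220)
    a.append(cv2.resize(s["color"][b[1]:b[3],b[0]:b[2]],None,fx=4,fy=4,interpolation=0))
cv2.imwrite("pics/c6.png",np.hstack(a)[...,::-1])
t=L("top5");print("pred lens px",proj(t,[.6578,.1072,.1075]),"dot",proj(t,[.6578,.1072,.023]))
v=cv2.cvtColor(t["color"],cv2.COLOR_RGB2GRAY)
x0,y0,x1,y1=(292,140,325,175)
v=cv2.resize(v[y0:y1,x0:x1],None,fx=4,fy=4,interpolation=cv2.INTER_CUBIC)
h=cv2.HoughCircles(v,cv2.HOUGH_GRADIENT,1,200,param1=120,param2=8,minRadius=34,maxRadius=50)
print(h,plane(t,[[(h[0,0,0]+.5)/4-.5+x0,(h[0,0,1]+.5)/4-.5+y0]],.1075))
E
```

```text
time: 9.1
tool_pos: [0.5231, -0.0381, 0.1071]
ee_rot: [-3.142, 0.0, 1.64]
wrist_force: [1.0, -0.1, -1.8]
width: 0.0176
finger_force: 30.0
time: 9.9
tool_pos: [0.6613, 0.0301, 0.107]
ee_rot: [-3.141, 0.0, 1.64]
wrist_force: [-0.1, -1.2, -1.1]
width: 0.0178
finger_force: 30.0
time: 10.1
tool_pos: [0.6617, 0.0302, 0.1075]
ee_rot: [3.141, 0.0, 1.639]
wrist_force: [-0.3, -0.6, -1.0]
width: 0.0176
finger_force: 30.0
pred lens px [308.4524 156.5756] dot [309.054  162.9286]
[[[67.5 67.5 35.3]]] [[0.658  0.1071 0.1075]]
```

View pics/c6.png

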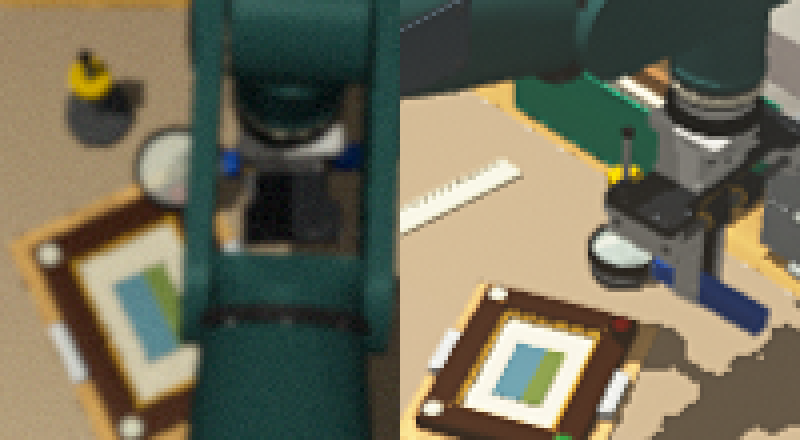

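At red, the lens measures (0.658, 0.107) against the dot at (0.658, 0.107). The collar is untouched and the loupe is level in the side view at (625,255). Settling, then handing in.

```bash
python3 -m crank '[[1,[0,0,0],[0,0,0]],[1,[0,0,0],[0,0,0]],[1,[0,0,0],[0,0,0]],[1,[0,0,0],[0,0,0]],[1,[0,0,0],[0,0,0]],[1,[0,0,0],[0,0,0]],[1,[0,0,0],[0,0,0]],[1,[0,0,0],[0,0,0]]]'
python3 -m crank '[[1,[0,0,0],[0,0,0]],[1,[0,0,0],[0,0,0]],[1,[0,0,0],[0,0,0]],[1,[0,0,0],[0,0,0]],[1,[0,0,0],[0,0,0]],[1,[0,0,0],[0,0,0]],[1,[0,0,0],[0,0,0]],[1,[0,0,0],[0,0,0]]]'
python3 -c "from bench import robot;print(robot.close_job())"
```

```text
time: 11.0
tool_pos: [0.6622, 0.0307, 0.107]
ee_rot: [-3.142, 0.0, 1.64]
wrist_force: [-0.7, -0.2, -1.9]
width: 0.0177
finger_force: 30.0
time: 11.8
tool_pos: [0.6622, 0.0307, 0.1071]
ee_rot: [3.141, 0.0, 1.64]
wrist_force: [0.7, 0.2, -0.9]
width: 0.0175
finger_force: 30.0
the job is handed in; nothing more can be done
None
```

The loupe was held level over the green corner for about 3 s, then moved to the red corner, and the job was handed in at 11.8 s with it still held there: lens within about 1.5 mm of both dots, lens height about 0.1075 m against a collar measured at 0.1075 m (good to a couple of mm), collar untouched in the pictures.

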